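Close up the printing-tool case

TASK

Close up the wooden printing-tool case with the fingertips: push both drawers fully home, and only then swing the lid down until it lies flat shut, its lip in front of the drawers. Only push: pick nothing up, do not shove the case along the table by more than about a finger's width, and leave everything else standing where it is.

Things in the scene. Friction and masses are not known exactly. Their poses are not given: they have to be found in the camera images.
- case: Pale wooden case, 3.5 kg, loose on the table (slides at about 15 N), 180 mm deep (x) x 240 wide (y), walls 86 mm high, open on top (cutter and clips fixed in a shallow well). Two drawers side by side in its front, which is its -x side and faces the robot; lid hinged at its back. Origin: centre of the underside, on the table; x from front to back, y to the left seen from the front.
- drawer_left (a joint): how far the left drawer (at +y of the case) stands out, m: 0 fully home (hard stop, its front against the case), 0.09 at most. About 1.5 N of friction; it stays where it is left.
- drawer_right (a joint): the same for the right drawer (at -y of the case)
- drawer_left_front (a point): centre of the lower part of the left drawer's front face, 28 mm above the table; moves with it. The flat front is 114 mm wide, from 8 to 60 mm above the table, 14 mm thick, overlaid on the case's front, without handle, with a finger notch 40 mm wide, 12 mm deep in the middle of its upper edge. Drawer home: x = -104, y = +58 mm of the case.
- drawer_right_front (a point): the same point on the right drawer's front (x = -104, y = -58 mm of the case when home)
- lid (a joint): opening angle of the lid, rad: 0 shut (flat on the walls), about 1.57 upright, 1.75 at most. A stiff friction hinge (0.4 N m): the lid stays at any angle and has to be pushed all the way down.
- hinge_line (a point): middle of the lid's hinge line, which runs along the case's y at x = +90 mm, 88 mm above the table
- lid_edge (a point): point on the lid's outer face (its back when open, its top when shut), 180 mm from the hinge line, midway across. Panel 205 mm from hinge line to front edge, 240 wide, 8 thick, inner face in the hinge line's plane; a lip along the front edge stands 36 mm out from the inner face and, shut, hangs 5 mm in front of the drawers. Lid's top 96 mm up when shut; its edge 295 mm when upright.
- pot_left: small ink pot with a black cap, 44 mm across, 51 mm high, loose, about 60 mm clear of the case's left side wall by its centre; origin at the centre of the underside; leave it alone
- pot_right: the same sort of pot at the case's right side; leave it alone
- mug: white mug, 92 mm across, 95 mm high, near the table's right edge; origin at the underside; leave it alone
- tape: roll of wide tape lying flat, 97 mm across, 48 mm high, to the left; leave it alone
- roller: ink roller with a handle, 152x85x31 mm, lying to the right; leave it alone

How it is judged:
On the way, in this order (a step that is already met when the one before it is completed fails the run):
1. both drawers are fully home (within 4 mm) while the lid still stands open (value of joint each of drawer_left, drawer_right below 0.004 m and value of joint lid above 0.6 rad), for 0.2 s.
2. the lid is down (within 0.04 rad) with both drawers home (value of joint each of drawer_left, drawer_right below 0.004 m and value of joint lid below 0.04 rad), for 0.2 s.
At the end, for the whole second after the job is handed in: Both drawers stand within 4 mm of home, the lid is shut within 0.04 rad (about 7 mm at its front edge), and the case is level, at rest and within 30 mm of where it stood (all of step 2 and distance of case from where it was at the start of the episode below 0.03 m and angle between case's own z axis and vertical below 0.05 rad and linear speed of case below 0.02 m/s); the robot touches nothing.
It fails at once if the case is lifted or tipped (12 mm, 0.1 rad) (height (world z) of case above 0.012 m or angle between case's own z axis and vertical above 0.1 rad).
It fails at once if the case is shoved more than 30 mm (distance of case from where it was at the start of the episode above 0.03 m).
It fails at once if one of the other loose things is moved more than 25 mm (distance of any of pot_left, pot_right, mug, tape, roller from where it was at the start of the episode above 0.025 m).
It also fails if it takes over 58 s, if anything falls off the work surface, if the arm or the gripper's body presses on something with over 40 N, if the wrist force passes 120 N, or if a joint passes its speed limit or range.

ROBOT

A 7-joint arm with a two-finger parallel gripper is mounted at the origin on the work surface; the furniture and walls round the work are solid. World frame = base frame: x ahead of the robot, y to its left, z up, the work surface at z = 0. Lengths are in m, angles in rad, forces in N, time in s.
With the tool pointing down it reaches from about 0.425 to 0.925 m from the base axis. Payload 6.8 kg.
Tool frame: the origin (TCP) lies on the centre line of the jaws, within the pads' length; the fingertips stand 8 mm ahead of it and the grasp point (between the pads) lies 11 mm behind it (r.finger_overhang is the distance from the TCP to the fingertips, in m); x points along the fingers, z is the direction in which the jaws open and shut, and the axes are right-handed (so a half turn about x gives the same grasp; the last joint's range is limited). The gripper opens to 85 mm and grips with 20 to 120 N. Pads are 22 mm wide; open, the fingers measure 114 mm over their backs; the gripper's body (76 mm by 85 mm) begins 54 mm behind the grasp point. The pads swing forward as they close: fully open they stand 13 mm farther back than shut.
Start: joints at [-1.342, 0.477, 0.022, 1.555, -0.011, 1.109, -0.083], TCP at [0.223, 0.637, 0.239] pointing down, gripper open.
Joint ranges: [-2.96, 2.96], [-0.34, 2.1], [-1.41, 1.46], [0.24, 2.44], [-1.37, 4.51], [0.17, 1.92], [-2.96, 2.96]. Speed limits (rad/s): [2.39, 2.39, 3.14, 3.14, 3.14, 3.14, 3.14].

INTERFACE

Orientations are given as a rotation vector (axis times angle).
In Python, from bench import r gives the robot as it stands. The module is installed in compiled form; this text tells all that it offers.
- The arm moves only by the tool play_rows, never from a script. Its argument "plan" is a list of rows, each a list of 5 numbers: the opening, from -1 (shut) to 1 (fully open), then the shift along the world's x, y, z in m, then the turn about the world's z in rad. A call has 1 to 10 rows; each row is the pose to reach, as a shift and turn from the pose commanded when the call began; what a row does not reach only later rows make up. A row lasts 1/10 s, in which the tool goes at most 50 mm and 8.59 degrees, less where a joint would pass 70% of its speed; a pose out of reach is approached as far as the arm can. A call with a gripper value outside its range is refused whole. The fingers move at their own pace and stop on an object; "force" is the grip in N (left out, the last holds). Time passes only in rows, so rows that repeat a pose let the fingers close. It gives the time, the measured TCP pose, the force and the opening at its end, in the units of the state.
- r.get_obs(): the state, without advancing time (a new reading comes with each control period).
- r.grab_frame(name): name is "side" or "top" or "wrist"; returns a dict with "pixels" (420x560x3 uint8, blue, green, red), "z_map" (420x560 float32, m along the optical axis (not along the pixel's ray), 0 where there is no reading), "vfov" (degrees; the focal length in pixels is half the picture's height over the tangent of half this angle, whatever the lens; pixels are square), "cx", "cy" (the principal point, pixels), "R" (3x3) and "t" (3): a world point X has camera coordinates R X + t; the wrist camera has in their place "tool_from_camera" (4x4, takes a point from camera to tool coordinates, whose origin is the TCP and whose axes are the tool frame's). Camera axes: x right, y down, z forward; pixel columns grow to the right and rows downward; lengths in m; the calibration is good to about 2 mm. A picture is of the moment at which its call begins: read the wrist's pose just before it.
- r.hand_in(): hands the job in, once; it reports no verdict.
Trained networks look in a picture, given as the dict that the camera call returned (one of the last four; its "shot" number tells which), for a name from the list of things; names that differ only in an ending like _2 or _b are one class to them, and where a whole thing is asked for, a point or a joint stands for the part that bears it (a point fixed in the world has none). Each returns a list of dicts, best first, with "conf" (0 to 1); they miss things now and then, are a little off and sometimes report something else, mostly with a low value. They report only what shows in the picture. A call takes as long as a camera call.
- r.outline_of(picture, label): "mask" (420x560 bool, what is visible of it) and "bbox" ([left, top, right, bottom] as shares, 0 to 1, of the picture: columns of its width, rows of its height, round what is visible of it).
- r.pinpoint(picture, label): "position" ([column, row] as shares, 0 to 1, of the picture: columns of its width, rows of its height: a listed point, or the origin of a listed thing).
The state is a dict: "clock": time; "joints": joint angles; "qvel": joint speeds; "tau": joint torques, N m; "tcp_pos": TCP position; "orientation": TCP orientation; "contact_force": force on the tool from outside, world axes, zero at the start; "moment": the same for the moment, N m; "grip_width": finger opening in m.
Only numpy, scipy, OpenCV 4.12 (cv2) and the standard library are available. Lean on these libraries where they do the work, as an engineer would, in place of code of your own. Each camera call takes 0.05 s, during which the arm holds its last target.

## Working session

There is one attempt and no reset: what is moved stays moved. The work goes in short steps, Python scripts to look and compute and a tool call to move; the robot and the scene stay as the last step left them, time stands still between calls to the robot, and variables do not carry over. Pictures are saved under pics/ and viewed, and the job is handed in when it is done.

Besides the shell and the picture viewer there is one more tool, called after "Emit:" as name(argument=value, ...) on one line, values as JSON. play_rows: Moves the arm, as the interface text tells. Its arguments: {"type":"object","properties":{"plan":{"type":"array","items":{"type":"array","items":{"type":"number"}}},"force":{"type":"number"}},"required":["plan"]}

```bash
mkdir -p pics
cat > h.py <<'E'
import numpy as np, cv2
from bench import r
def K(p):
    h=p["pixels"].shape[0]; f=h/2/np.tan(np.radians(p["vfov"])/2); return f,p["cx"],p["cy"]
def world(p,u,v,z=None):
    f,cx,cy=K(p)
    R=np.array(p["R"]);t=np.array(p["t"])
    d=np.array([(u-cx)/f,(v-cy)/f,1.])
    if z is None: z=p["z_map"][int(round(v)),int(round(u))]
    return R.T@(d*z-t)
def onz(p,u,v,h):
    f,cx,cy=K(p);R=np.array(p["R"]);t=np.array(p["t"])
    d=R.T@np.array([(u-cx)/f,(v-cy)/f,1.]); c=-R.T@t
    return c+d*(h-c[2])/d[2]
def cloud(p):
    f,cx,cy=K(p);R=np.array(p["R"]);t=np.array(p["t"])
    v,u=np.mgrid[:420,:560]; z=p["z_map"]
    P=np.stack([(u-cx)/f*z,(v-cy)/f*z,z],-1)
    W=(P-t)@R; W[z==0]=np.nan
    return W
E
python3 - <<'E'
from h import *
o=r.get_obs(); print({k:np.round(v,3) for k,v in o.items()}, r.finger_overhang)
for n in ["side","top"]:
    p=r.grab_frame(n); cv2.imwrite(f"pics/{n}0.png",p["pixels"])
    W=cloud(p); print(n,p["vfov"],np.round(-np.array(p["R"]).T@p["t"],3))
    for l in ["case","drawer_left_front","drawer_right_front","hinge_line","lid_edge","pot_left","pot_right","mug","tape","roller"]:
        for q in r.pinpoint(p,l)[:2]:
            u,v=q["position"][0]*560,q["position"][1]*420
            print(l,round(q["conf"],2),int(u),int(v),np.round(W[min(int(v),419),min(int(u),559)],3), np.round(onz(p,u,v,0 if l in("case","mug","tape","roller") or "pot" in l else .028),3))
E
```

```text
{'clock': np.float64(0.0), 'joints': array([-1.342,  0.478,  0.022,  1.556, -0.011,  1.109, -0.083]), 'qvel': array([ 0.   ,  0.001,  0.   , -0.003, -0.001, -0.   , -0.001]), 'tau': array([-1.0000e-03, -5.9645e+01,  1.6070e+00, -2.8120e+01,  1.2000e-02,
        1.0000e-02,  0.0000e+00]), 'tcp_pos': array([0.223, 0.637, 0.238]), 'orientation': array([-0.959,  1.351,  0.957]), 'contact_force': array([ 0.394,  1.334, -0.055]), 'moment': array([-0.014,  0.013,  0.   ]), 'grip_width': np.float64(0.085)} 0.008
side 53.39313738134189 [0.45  1.146 0.817]
case 0.96 247 230 [0.612 0.13  0.086] [0.628 0.013 0.   ]
case 0.44 219 162 [0.693 0.072 0.281] [ 0.818 -0.489  0.   ]
drawer_left_front 0.87 296 231 [0.465 0.089 0.061] [0.463 0.046 0.028]
drawer_right_front 0.57 295 210 [ 0.472 -0.031  0.061] [ 0.473 -0.082  0.028]
hinge_line 0.88 219 205 [0.688 0.142 0.179] [ 0.742 -0.092  0.028]
hinge_line 0.68 297 230 [0.462 0.077 0.056] [0.462 0.038 0.028]
lid_edge 0.92 219 160 [0.695 0.061 0.282] [ 0.811 -0.452  0.028]
pot_left 0.58 256 265 [0.577 0.212 0.021] [0.578 0.192 0.   ]
pot_right 0.6 240 199
[... 291 characters left out ...]
  0.   ]
top 53.42312220539523 [ 0.264 -0.007  1.326]
case 0.59 276 189 [0.606 0.01  0.063] [0.62 0.01 0.  ]
drawer_left_front 0.65 269 234 [0.467 0.036 0.05 ] [0.469 0.037 0.028]
drawer_right_front 0.71 310 234 [ 0.467 -0.092  0.017] [ 0.464 -0.093  0.028]
hinge_line 0.8 264 152 [0.704 0.041 0.134] [0.742 0.044 0.028]
lid_edge 0.93 269 135 [0.694 0.02  0.289] [0.8   0.026 0.028]
pot_left 0.65 218 203 [0.572 0.194 0.048] [0.581 0.199 0.   ]
pot_right 0.56 329 170 [ 0.665 -0.162  0.051] [ 0.68  -0.171  0.   ]
mug 0.62 392 270 [ 0.338 -0.321  0.096] [ 0.343 -0.348  0.   ]
tape 0.89 159 255 [0.421 0.388 0.002] [0.421 0.388 0.   ]
roller 0.97 409 167 [ 0.674 -0.427  0.024] [ 0.678 -0.435  0.   ]
```

View pics/side0.png

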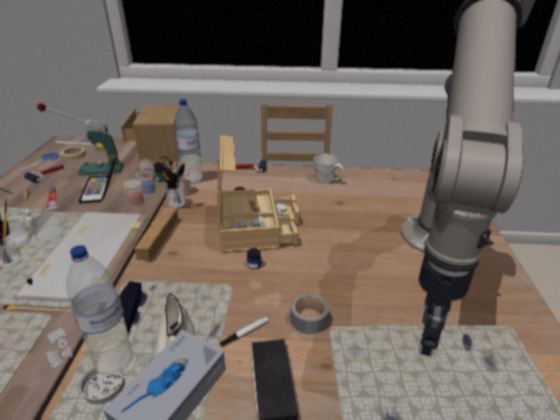

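View pics/top0.png

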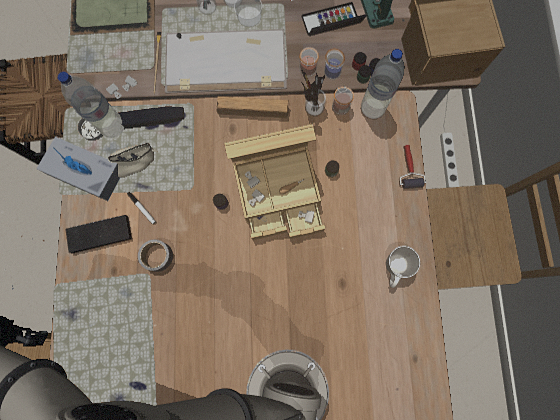

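Run:
```python
from h import *
p=r.grab_frame("top"); W=cloud(p)
s=r.grab_frame("side"); WS=cloud(s)
np.save("t0.npy",W);np.save("s0.npy",WS)
c=p["pixels"][90:260,180:370]; cv2.imwrite("pics/topc.png",cv2.resize(c,None,fx=4,fy=3.5,interpolation=cv2.INTER_CUBIC))
c=s["pixels"][120:290,190:340]; cv2.imwrite("pics/sidec.png",cv2.resize(c,None,fx=4,fy=3.5,interpolation=cv2.INTER_CUBIC))
A=np.concatenate([W[110:250,200:345].reshape(-1,3),WS[125:285,200:320].reshape(-1,3)])
A=A[~np.isnan(A[:,0])]
L=A[(A[:,2]>.12)&(A[:,2]<.31)&(abs(A[:,1]-.03)<.2)&(abs(A[:,0]-.7)<.12)]
# ransac plane
rng=np.random.default_rng(0);best=(0,)
for i in range(500):
    a=L[rng.choice(len(L),3,False)]; n=np.cross(a[1]-a[0],a[2]-a[0]); 
    if np.linalg.norm(n)<1e-6: continue
    n/=np.linalg.norm(n); k=abs((L-a[0])@n)<.004
    if k.sum()>best[0]: best=(k.sum(),k)
Q=L[best[1]]; m=Q.mean(0); n=np.linalg.svd(Q-m)[2][2]; n*=np.sign(n[0]); print("lid plane",len(L),len(Q),m,n,"yaw",np.arctan2(n[1],n[0]),"tilt",np.arcsin(n[2]))
print("lid extents",Q.min(0),Q.max(0))
T=W[110:250,200:345].reshape(-1,3)
for lo,hi in [(.078,.094),(.052,.066)]:
    k=A[(A[:,2]>lo)&(A[:,2]<hi)&(abs(A[:,1])<.2)&(A[:,0]>.43)&(A[:,0]<.72)]
    print(lo,len(k),cv2.minAreaRect(k[:,:2].astype(np.float32)))
```

```text
lid plane 2397 1902 [0.67605007 0.02243765 0.28975375] [ 0.10346845  0.01915453 -0.99444828] yaw 0.18305203928614958 tilt -1.4653746620538284
lid extents [ 0.63379559 -0.10172584  0.28371008] [0.72060902 0.14283908 0.29552485]
0.078 1808 ((0.6280205249786377, 0.009564876556396484), (0.19064448773860931, 0.24594779312610626), 10.6657075881958)
0.052 4166 ((0.588573157787323, 0.00438360869884491), (0.38950973749160767, 0.26380303502082825), 89.35694885253906)
```

```bash
ls pics
```

```text
side0.png
sidec.png
top0.png
topc.png
```

View pics/topc.png

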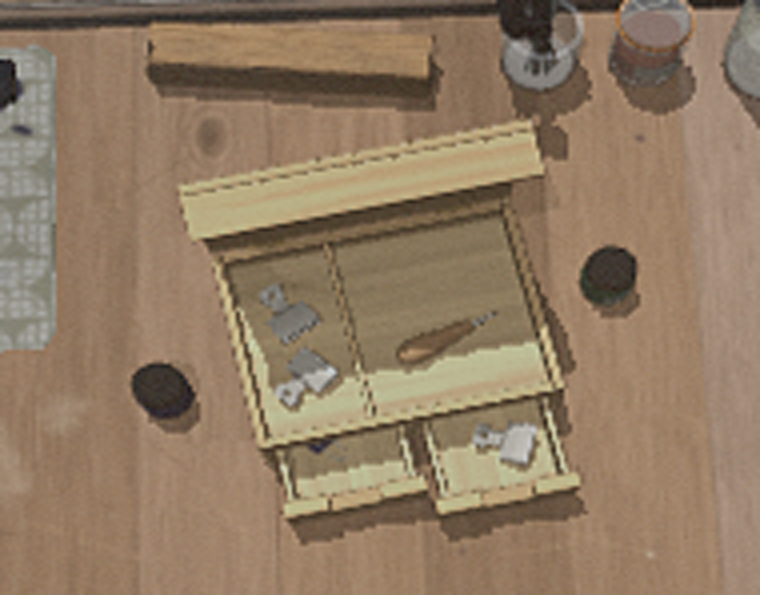

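View pics/sidec.png

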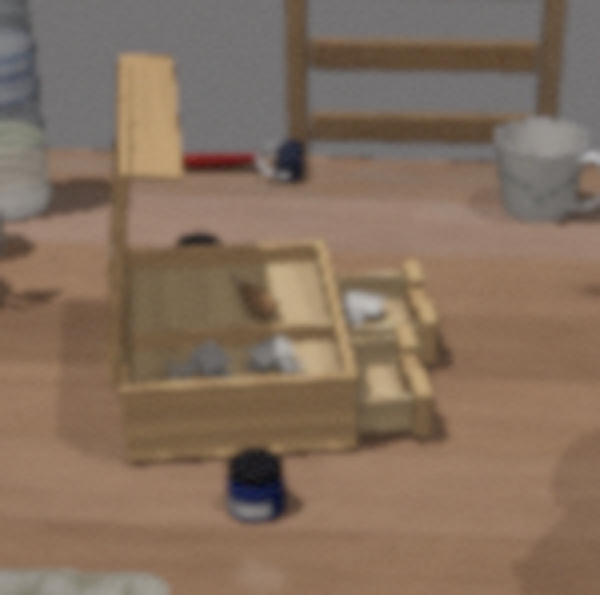

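Run:
```python
from h import *
from scipy.spatial.transform import Rotation as Rn
o=r.get_obs(); print(np.round(Rn.from_rotvec(o["orientation"]).as_matrix(),3))
W=np.load("t0.npy").reshape(-1,3);S=np.load("s0.npy").reshape(-1,3)
yaw=.184;c,s=np.cos(yaw),np.sin(yaw);C=np.array([.625,.010])
for nm,A in(("top",W),("side",S)):
    A=A[~np.isnan(A[:,0])]
    l=np.c_[(A[:,:2]-C)@np.array([[c,-s],[s,c]]),A[:,2]]
    # walls
    k=l[(abs(l[:,2]-.086)<.006)&(abs(l[:,0])<.12)&(abs(l[:,1])<.15)]
    print(nm,"walls",np.percentile(k,[1,99],axis=0).round(3).tolist())
    for ys in(-1,1):
        k=l[(l[:,2]>.05)&(l[:,2]<.066)&(l[:,0]<-.1)&(l[:,0]>-.22)&(l[:,1]*ys>.005)&(l[:,1]*ys<.13)]
        fr=[]
        for b in np.arange(.015,.11,.015):
            q=k[(abs(k[:,1]*ys-b)<.0075)]
            if len(q): fr.append((round(b,3),round(q[:,0].min(),3)))
        print(ys,fr,"y",k[:,1].min().round(3),k[:,1].max().round(3))
    k=l[(l[:,2]>.15)&(abs(l[:,0]-.09)<.08)&(abs(l[:,1])<.14)]
    for z in np.arange(.16,.31,.02):
        q=k[abs(k[:,2]-z)<.01]
        if len(q): print(z.round(2),np.percentile(q[:,0],[2,50,98]).round(3),np.percentile(q[:,1],[2,98]).round(3))
    print(k.max(0))
```

```text
[[ 0.    -0.944  0.33 ]
 [ 0.     0.33   0.944]
 [-1.     0.     0.   ]]
top walls [[-0.092, -0.121, 0.08], [0.089, 0.118, 0.091]]
-1 [(np.float64(0.015), np.float64(-0.175)), (np.float64(0.03), np.float64(-0.174)), (np.float64(0.045), np.float64(-0.174)), (np.float64(0.06), np.float64(-0.166)), (np.float64(0.075), np.float64(-0.173)), (np.float64(0.09), np.float64(-0.174)), (np.float64(0.105), np.float64(-0.174))] y -0.116 -0.005
1 [(np.float64(0.015), np.float64(-0.15)), (np.float64(0.03), np.float64(-0.151)), (np.float64(0.045), np.float64(-0.151)), (np.float64(0.06), np.float64(-0.15)), (np.float64(0.075), np.float64(-0.152)), (np.float64(0.09), np.float64(-0.151)), (np.float64(0.105), np.float64(-0.151))] y 0.005 0.113
0.28 [0.03  0.045 0.072] [-0.116  0.115]
0.3 [0.032 0.06  0.073] [-0.117  0.111]
[0.07539381 0.11830643 0.29722562]
side walls [[-0.086, -0.121, 0.08], [0.09, 0.121, 0.09]]
-1 [(np.float64(0.015), np.float64(-0.168)), (np.float64(0.03), np.float64(-0.168)), (np.float64(0.045), np.float64(-0.158)), (np.float64(0.06), np.float64(-0.168)), (np.float64(0.075), np.float64(-0.168)), (np.float64(0.09), np.float64(-0.17)), (np.float64(0.105), np.float64(-0.169))] y -0.111 -0.005
1 [(np.float64(0.015), np.float64(-0.144)), (np.float64(0.03), np.float64(-0.145)), (np.float64(0.045), np.float64(-0.144)), (np.float64(0.06), np.float64(-0.138)), (np.float64(0.075), np.float64(-0.144)), (np.float64(0.09), np.float64(-0.147)), (np.float64(0.105), np.float64(-0.147))] y 0.005 0.116
0.16 [0.084 0.087 0.09 ] [0.115 0.12 ]
0.18 [0.082 0.086 0.089] [0.114 0.121]
0.2 [0.081 0.087 0.088] [-0.118  0.12 ]
0.22 [0.077 0.086 0.087] [-0.003  0.121]
0.24 [0.075 0.079 0.082] [0.116 0.121]
0.26 [0.074 0.077 0.08 ] [0.114 0.122]
0.28 [0.034 0.045 0.079] [-0.114  0.119]
0.3 [0.038 0.061 0.075] [-0.113  0.117]
[0.09032426 0.12236355 0.29564938]
```

Emit:
play_rows(plan=[[1,0.01,-0.03,0,0.05],[1,0.025,-0.075,0,0.1],[1,0.04,-0.12,0,0.16],[1,0.055,-0.165,0,0.22],[1,0.07,-0.21,0,0.28],[1,0.08,-0.255,0,0.34],[1,0.095,-0.3,0,0.4],[1,0.11,-0.345,0,0.46],[1,0.12,-0.38,0,0.521],[1,0.13,-0.4,0,0.521]])

```text
clock: 2.2
tcp_pos: [0.3534, 0.2339, 0.2395]
orientation: [-1.343, 1.117, 1.342]
contact_force: [0.2, 0.3, -0.7]
grip_width: 0.0853
```

Emit:
play_rows(plan=[[1,0.01,-0.03,-0.02,0],[1,0.02,-0.07,-0.04,0],[1,0.035,-0.115,-0.06,0],[1,0.05,-0.16,-0.08,0],[1,0.065,-0.205,-0.1,0],[1,0.075,-0.24,-0.1,0],[1,0.08,-0.263,-0.1,0],[1,0.08,-0.263,-0.1,0],[1,0.08,-0.263,-0.1,0]])

```text
clock: 3.1
tcp_pos: [0.4332, -0.026, 0.1394]
orientation: [-1.343, 1.117, 1.343]
contact_force: [0.5, -0.9, 0.1]
grip_width: 0.0856
```

Run:
```python
from h import *
from scipy.spatial.transform import Rotation as Rn
o=r.get_obs(); print({k:np.round(o[k],3) for k in("clock","joints","tcp_pos","contact_force","grip_width")});print(np.round(Rn.from_rotvec(o["orientation"]).as_matrix(),3))
p=r.grab_frame("side");cv2.imwrite("pics/side1.png",p["pixels"]); W=cloud(p)
```

```text
{'clock': np.float64(3.1), 'joints': array([-0.389,  0.227,  0.348,  2.223, -0.119,  0.708,  1.795]), 'tcp_pos': array([ 0.433, -0.026,  0.139]), 'contact_force': array([ 0.545, -0.868,  0.147]), 'grip_width': np.float64(0.086)}
[[ 0.    -0.983 -0.182]
 [ 0.    -0.182  0.983]
 [-1.    -0.     0.   ]]
```

View pics/side1.png

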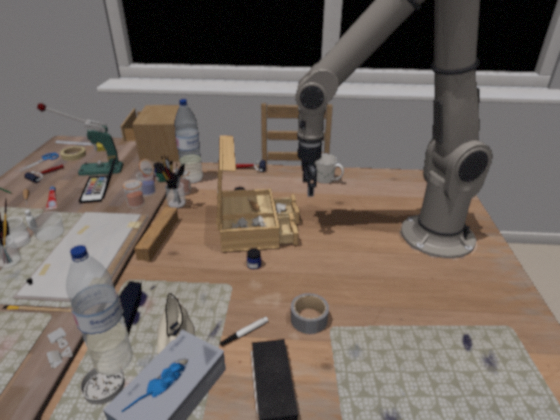

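Emit:
play_rows(plan=[[1,0,0,-0.025,0],[1,0,0,-0.055,0],[1,0,0,-0.085,0],[1,0,0,-0.1,0],[1,0,0,-0.106,0],[1,0,0,-0.106,0]])

```text
clock: 3.75
tcp_pos: [0.4328, -0.0249, 0.033]
orientation: [-1.344, 1.116, 1.346]
contact_force: [0.6, 0.4, -0.2]
grip_width: 0.0851
```

Run:
```python
from h import *
o=r.get_obs(); print({k:np.round(o[k],4) for k in("clock","joints","tcp_pos","contact_force","grip_width")})
p=r.grab_frame("top");cv2.imwrite("pics/top2.png",cv2.resize(p["pixels"][120:290,200:370],None,fx=4,fy=3.5))
p=r.grab_frame("side");cv2.imwrite("pics/side2.png",cv2.resize(p["pixels"][120:290,190:360],None,fx=4,fy=3.5))
```

```text
{'clock': np.float64(3.75), 'joints': array([-0.2986,  0.4456,  0.2541,  2.2804, -0.257 ,  0.442 ,  1.9217]), 'tcp_pos': array([ 0.4328, -0.0249,  0.033 ]), 'contact_force': array([ 0.6059,  0.3556, -0.2018]), 'grip_width': np.float64(0.0851)}
```

View pics/side2.png

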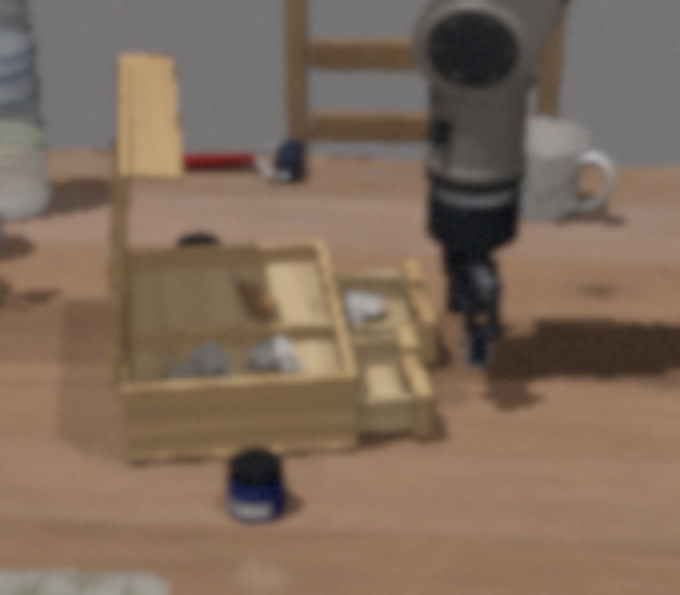

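View pics/top2.png

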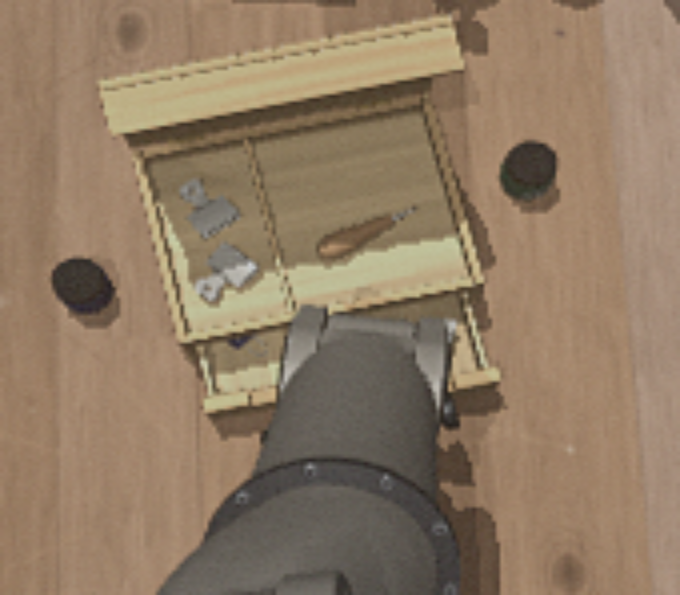

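Emit:
play_rows(plan=[[1,0.007,0.0013,0,0],[1,0.014,0.0026,0,0],[1,0.021,0.0039,0,0],[1,0.028,0.0052,0,0],[1,0.035,0.0065,0,0],[1,0.042,0.0078,0,0],[1,0.049,0.009,0,0],[1,0.055,0.0102,0,0],[1,0.06,0.0111,0,0],[1,0.06,0.0111,0,0]])

```text
clock: 4.85
tcp_pos: [0.4943, -0.0145, 0.0333]
orientation: [-1.345, 1.115, 1.343]
contact_force: [-0.1, 0.1, -0.1]
grip_width: 0.0852
```

Emit:
play_rows(plan=[[1,0.004,0.0007,0,0],[1,0.008,0.0015,0,0],[1,0.01,0.0018,0,0],[1,0.01,0.0018,0,0]])

```text
clock: 5.25
tcp_pos: [0.5035, -0.0129, 0.0333]
orientation: [-1.344, 1.116, 1.343]
contact_force: [-1.1, 0.4, -0.1]
grip_width: 0.0851
```

```bash
cat > loc.py <<'E'
from h import *
yaw=.184;c,s=np.cos(yaw),np.sin(yaw);C=np.array([.625,.010])
def local(A): 
    A=A.reshape(-1,3);A=A[~np.isnan(A[:,0])]
    return np.c_[(A[:,:2]-C)@np.array([[c,-s],[s,c]]),A[:,2]]
def rep(nm):
    p=r.grab_frame(nm); l=local(cloud(p))
    k=l[(abs(l[:,2]-.086)<.006)&(abs(l[:,0])<.115)&(abs(l[:,1])<.15)]
    print(nm,"walls",np.percentile(k,[1,99],axis=0).round(3).tolist())
    for ys in(-1,1):
        k=l[(l[:,2]>.05)&(l[:,2]<.066)&(l[:,0]<-.09)&(l[:,0]>-.22)]
        fr=[]
        for b in np.arange(.015,.12,.015):
            q=k[(abs(k[:,1]*ys-b)<.0075)]
            if len(q): fr.append(float(round(q[:,0].min(),3)))
        print(ys,fr)
    return p
E
python3 - <<'E'
from loc import *
o=r.get_obs(); print({k:np.round(o[k],4) for k in("clock","tcp_pos","contact_force","grip_width")})
p=rep("top");cv2.imwrite("pics/top3.png",cv2.resize(p["pixels"][120:290,200:370],None,fx=4,fy=3.5))
p=rep("side");cv2.imwrite("pics/side3.png",cv2.resize(p["pixels"][120:290,190:360],None,fx=4,fy=3.5))
E
```

```text
{'clock': np.float64(5.25), 'tcp_pos': array([ 0.5035, -0.0129,  0.0333]), 'contact_force': array([-1.0714,  0.3909, -0.1389]), 'grip_width': np.float64(0.0851)}
top walls [[-0.091, -0.121, 0.08], [0.089, 0.118, 0.091]]
-1 [-0.115, -0.116, -0.115]
1 [-0.105, -0.116, -0.116]
side walls [[-0.087, -0.121, 0.08], [0.089, 0.121, 0.09]]
-1 [-0.112, -0.11, -0.114, -0.109, -0.108, -0.109, -0.111]
1 [-0.111, -0.112, -0.133, -0.129, -0.106, -0.111, -0.112]
```

View pics/side3.png

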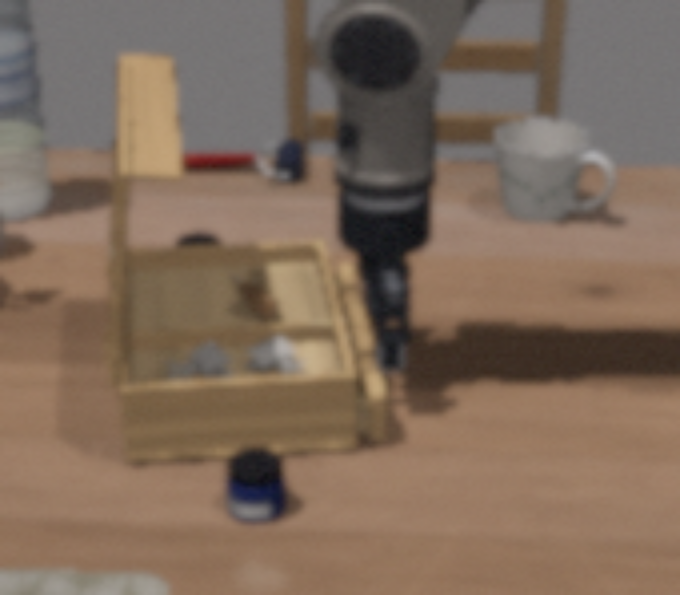

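View pics/top3.png

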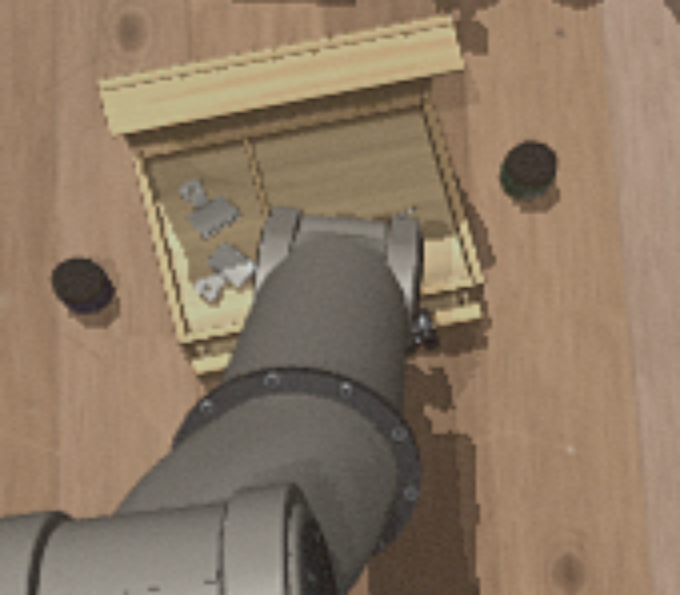

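Emit:
play_rows(plan=[[1,0.002,0.0004,0,0],[1,0.004,0.0007,0,0],[1,0.005,0.0009,0,0],[1,0.006,0.0011,0,0],[1,0.006,0.0011,0,0]])

```text
clock: 5.85
tcp_pos: [0.5093, -0.0118, 0.0333]
orientation: [-1.344, 1.116, 1.343]
contact_force: [-2.6, -0.0, 0.1]
grip_width: 0.0855
```

Emit:
play_rows(plan=[[1,0.001,0.0002,0,0],[1,0.002,0.0004,0,0],[1,0.002,0.0004,0,0]])

```text
clock: 6.15
tcp_pos: [0.5113, -0.0114, 0.0333]
orientation: [-1.344, 1.116, 1.343]
contact_force: [-3.9, -0.4, 1.8]
grip_width: 0.0854
```

Emit:
play_rows(plan=[[1,0.001,0.0002,0,0],[1,0.001,0.0002,0,0]])

```text
clock: 6.35
tcp_pos: [0.5122, -0.0113, 0.0333]
orientation: [-1.344, 1.116, 1.343]
contact_force: [-2.2, 0.7, 1.2]
grip_width: 0.0856
```

Emit:
play_rows(plan=[[1,0.001,0.0002,0,0],[1,0.001,0.0002,0,0]])

```text
clock: 6.55
tcp_pos: [0.5132, -0.0111, 0.0333]
orientation: [-1.344, 1.116, 1.343]
contact_force: [-2.8, -0.3, 1.9]
grip_width: 0.0855
```

Emit:
play_rows(plan=[[1,0.001,0.0002,0,0],[1,0.001,0.0002,0,0]])

```text
clock: 6.75
tcp_pos: [0.5137, -0.011, 0.0332]
orientation: [-1.343, 1.117, 1.344]
contact_force: [-5.3, -0.7, 2.6]
grip_width: 0.0852
```

Emit:
play_rows(plan=[[1,0.001,0.0002,0,0],[1,0.001,0.0002,0,0]])

```text
clock: 6.95
tcp_pos: [0.5137, -0.011, 0.0331]
orientation: [-1.342, 1.118, 1.346]
contact_force: [-6.2, -0.1, 5.7]
grip_width: 0.0854
```

Run:
```python
from loc import *
for n in("top","side"): rep(n)
o=r.get_obs(); print({k:np.round(o[k],4) for k in("clock","tcp_pos","contact_force","moment")})
```

```text
top walls [[-0.091, -0.121, 0.08], [0.089, 0.118, 0.091]]
-1 [-0.127, -0.102, -0.105, -0.105]
1 [-0.105, -0.106]
side walls [[-0.106, -0.121, 0.08], [0.09, 0.121, 0.091]]
-1 [-0.1, -0.099, -0.111, -0.099, -0.098, -0.099, -0.1]
1 [-0.1, -0.099, -0.123, -0.119, -0.1, -0.101, -0.1]
{'clock': np.float64(7.05), 'tcp_pos': array([ 0.5137, -0.011 ,  0.0331]), 'contact_force': array([-6.8921, -1.5989,  4.7832]), 'moment': array([0.063 , 1.3714, 0.2347])}
```

Emit:
play_rows(plan=[[1,0.001,0.0002,0.001,0],[1,0.0015,0.0003,0.001,0],[1,0.0015,0.0003,0.001,0]])

```text
clock: 7.35
tcp_pos: [0.5137, -0.011, 0.0333]
orientation: [-1.341, 1.12, 1.348]
contact_force: [-7.3, -1.4, 1.2]
grip_width: 0.0855
```

Emit:
play_rows(plan=[[1,-0.01,-0.0019,0,0],[1,-0.03,-0.0055,0,0],[1,-0.05,-0.0092,0,0],[1,-0.055,-0.0102,0.03,0],[1,-0.055,-0.0102,0.06,0],[1,-0.055,-0.0102,0.1,0],[1,-0.055,-0.0102,0.1,0]])

```text
clock: 8.05
tcp_pos: [0.4658, -0.0206, 0.139]
orientation: [-1.348, 1.108, 1.334]
contact_force: [0.3, -0.1, -0.3]
grip_width: 0.0851
```

Run:
```python
from loc import *
for n in("top","side"):
    p=rep(n);cv2.imwrite(f"pics/{n}4.png",cv2.resize(p["pixels"][110:280,190:360],None,fx=4,fy=3.5))
o=r.get_obs(); print({k:np.round(o[k],4) for k in("clock","tcp_pos","contact_force","moment")})
```

```text
top walls [[-0.091, -0.121, 0.08], [0.089, 0.118, 0.091]]
-1 [-0.104, -0.105]
1 [-0.104, -0.106, -0.106, -0.106]
side walls [[-0.087, -0.121, 0.08], [0.09, 0.121, 0.09]]
-1 [-0.101, -0.099, -0.093, -0.099, -0.098, -0.099, -0.1]
1 [-0.1, -0.099, -0.1, -0.099, -0.102, -0.1]
{'clock': np.float64(8.15), 'tcp_pos': array([ 0.4631, -0.0203,  0.1355]), 'contact_force': array([-0.2374,  0.5823,  0.5408]), 'moment': array([-0.0277,  0.0207,  0.0326])}
```

View pics/side4.png

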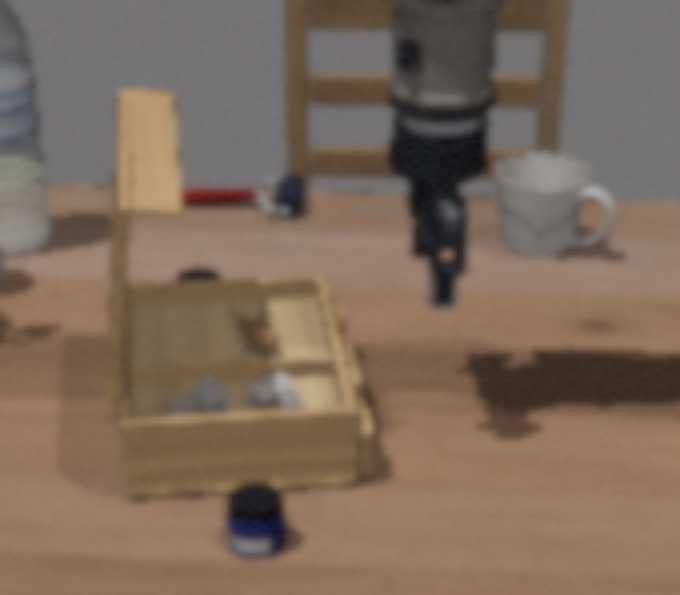

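View pics/top4.png

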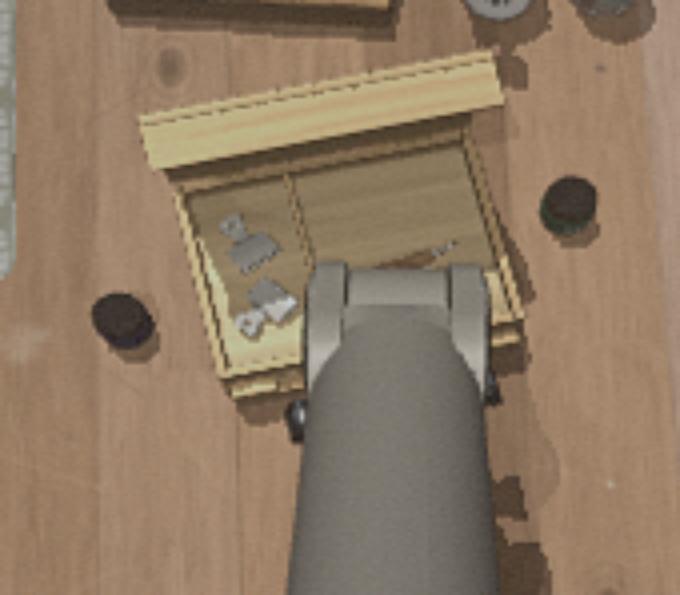

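Emit:
play_rows(plan=[[-1,0,0,0.03,0],[-1,0,0,0.07,0],[-1,0,0,0.12,0],[-1,0,0,0.17,0],[-1,0.01,0.002,0.21,0],[-1,0.03,0.006,0.23,0],[-1,0.065,0.012,0.235,0],[-1,0.11,0.02,0.235,0],[-1,0.155,0.028,0.235,0],[-1,0.16,0.03,0.235,0]])

```text
clock: 9.15
tcp_pos: [0.6252, 0.0118, 0.3654]
orientation: [-1.345, 1.118, 1.347]
contact_force: [0.0, 0.5, -0.3]
grip_width: -0.0003
```

Emit:
play_rows(plan=[[-1,0.03,0.005,0,0],[-1,0.06,0.01,0,0],[-1,0.09,0.016,0,0],[-1,0.11,0.02,0,0],[-1,0.12,0.022,0,0],[-1,0.12,0.022,0,0]])

```text
clock: 9.75
tcp_pos: [0.7422, 0.0318, 0.3665]
orientation: [-1.343, 1.118, 1.346]
contact_force: [-0.9, -0.1, 0.4]
grip_width: -0.0001
```

Run:
```python
from loc import *
for n in("top","side"):
    p=rep(n);cv2.imwrite(f"pics/{n}5.png",p["pixels"])
o=r.get_obs(); print({k:np.round(o[k],4) for k in("clock","joints","tcp_pos","contact_force","grip_width")})
print(local(np.array(o["tcp_pos"])))
```

```text
top walls [[-0.091, -0.122, 0.08], [0.089, 0.006, 0.091]]
-1 [-0.106, -0.105, -0.105, -0.102, -0.102, -0.105, -0.105]
1 [-0.104]
side walls [[-0.087, -0.121, 0.08], [0.09, 0.121, 0.09]]
-1 [-0.101, -0.099, -0.093, -0.1, -0.099, -0.101]
1 [-0.1, -0.099, -0.101, -0.099, -0.099, -0.101, -0.1]
{'clock': np.float64(9.85), 'joints': array([-0.3669,  0.5473,  0.4126,  1.2122, -0.2122,  1.4253,  1.7769]), 'tcp_pos': array([0.7411, 0.0311, 0.368 ]), 'contact_force': array([ 0.6673, -0.7677,  0.5432]), 'grip_width': np.float64(0.0)}
[[ 0.11799708 -0.00053988  0.36796986]]
```

View pics/side5.png

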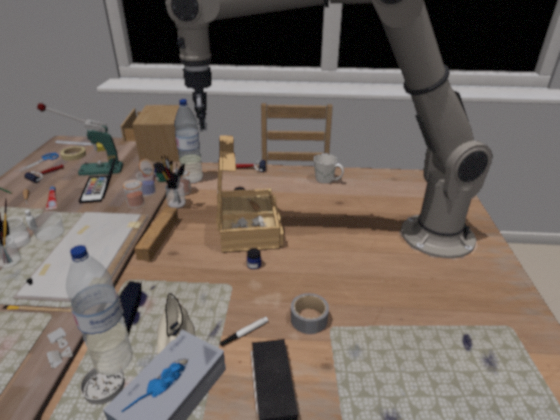

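View pics/top5.png

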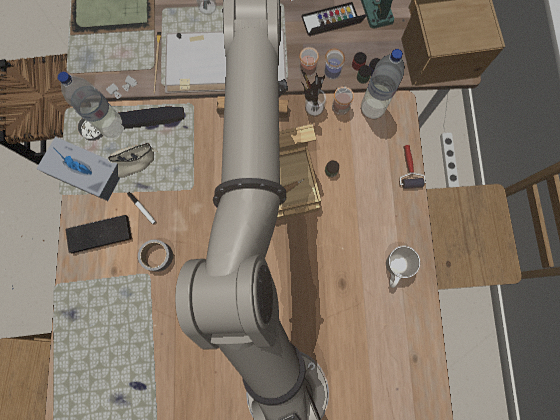

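Run:
```python
import numpy as np
c,s=np.cos(.184),np.sin(.184)
p0=None
for i,th in enumerate(np.r_[1.47,np.arange(1.4,-.01,-.07)]):
    rho=.18; h=.011
    x=.09-rho*np.cos(th)+(.008+h*np.sin(th))*np.sin(th)+0; z=.088+rho*np.sin(th)+(.008+h*np.sin(th))*np.cos(th)*1+.008
    # tip corner on face: center = contact + h in +x
    x=.09-rho*np.cos(th)+.008*np.sin(th)+h; z=.088+rho*np.sin(th)+.008*np.cos(th)+.008
    print(round(th,2),"lx",round(x,4),"z",round(z,4),"world",round(.625+x*c,4),round(.010+x*s,4))
```

```text
1.47 lx 0.0908 z 0.2759 world 0.7143 0.0266
1.4 lx 0.0783 z 0.2747 world 0.702 0.0243
1.33 lx 0.0658 z 0.2727 world 0.6897 0.022
1.26 lx 0.0536 z 0.2698 world 0.6777 0.0198
1.19 lx 0.0415 z 0.2661 world 0.6658 0.0176
1.12 lx 0.0298 z 0.2615 world 0.6543 0.0154
1.05 lx 0.0184 z 0.2561 world 0.6431 0.0134
0.98 lx 0.0074 z 0.2499 world 0.6323 0.0114
0.91 lx -0.0032 z 0.243 world 0.6219 0.0094
0.84 lx -0.0132 z 0.2354 world 0.612 0.0076
0.77 lx -0.0227 z 0.227 world 0.6027 0.0059
0.7 lx -0.0315 z 0.2181 world 0.594 0.0042
0.63 lx -0.0397 z 0.2085 world 0.5859 0.0027
0.56 lx -0.0473 z 0.1984 world 0.5785 0.0014
0.49 lx -0.0541 z 0.1878 world 0.5719 0.0001
0.42 lx -0.0601 z 0.1767 world 0.5659 -0.001
0.35 lx -0.0653 z 0.1652 world 0.5608 -0.002
0.28 lx -0.0698 z 0.1534 world 0.5564 -0.0028
0.21 lx -0.0734 z 0.1413 world 0.5529 -0.0034
0.14 lx -0.0761 z 0.129 world 0.5502 -0.0039
0.07 lx -0.078 z 0.1166 world 0.5483 -0.0043
-0.0 lx -0.079 z 0.104 world 0.5473 -0.0045
```

Emit:
play_rows(plan=[[-1,0.003,0,-0.02,0],[-1,0.003,0,-0.05,0],[-1,0.003,0,-0.08,0],[-1,0.003,0,-0.092,0],[-1,0.003,0,-0.092,0]])

```text
clock: 10.35
tcp_pos: [0.7431, 0.0314, 0.2755]
orientation: [-1.341, 1.119, 1.346]
contact_force: [-0.3, 0.4, -1.3]
grip_width: 0.0001
```

Emit:
play_rows(plan=[[-1,-0.01,-0.001,0,0],[-1,-0.02,-0.003,0,0],[-1,-0.029,-0.005,0,0],[-1,-0.036,-0.006,-0.0005,0],[-1,-0.042,-0.007,-0.001,0],[-1,-0.048,-0.008,-0.002,0],[-1,-0.054,-0.009,-0.003,0],[-1,-0.06,-0.01,-0.004,0],[-1,-0.066,-0.0115,-0.006,0],[-1,-0.072,-0.0125,-0.0075,0]])

```text
clock: 11.35
tcp_pos: [0.672, 0.0189, 0.2695]
orientation: [-1.343, 1.117, 1.344]
contact_force: [0.9, -1.3, 0.7]
grip_width: -0.0
```

Run:
```python
from loc import *
p=rep("side");cv2.imwrite("pics/side6.png",cv2.resize(p["pixels"][90:260,190:360],None,fx=4,fy=3.5))
o=r.get_obs(); print({k:np.round(o[k],4) for k in("clock","tcp_pos","contact_force","moment")})
```

```text
side walls [[-0.087, -0.12, 0.08], [0.087, 0.121, 0.09]]
-1 [-0.101, -0.099, -0.098, -0.099, -0.101]
1 [-0.1, -0.099, -0.098, -0.099, -0.099, -0.102, -0.099]
{'clock': np.float64(11.4), 'tcp_pos': array([0.671 , 0.0187, 0.2691]), 'contact_force': array([ 0.1219, -0.4141,  0.0257]), 'moment': array([ 0.1248, -0.1529, -0.0035])}
```

View pics/side6.png

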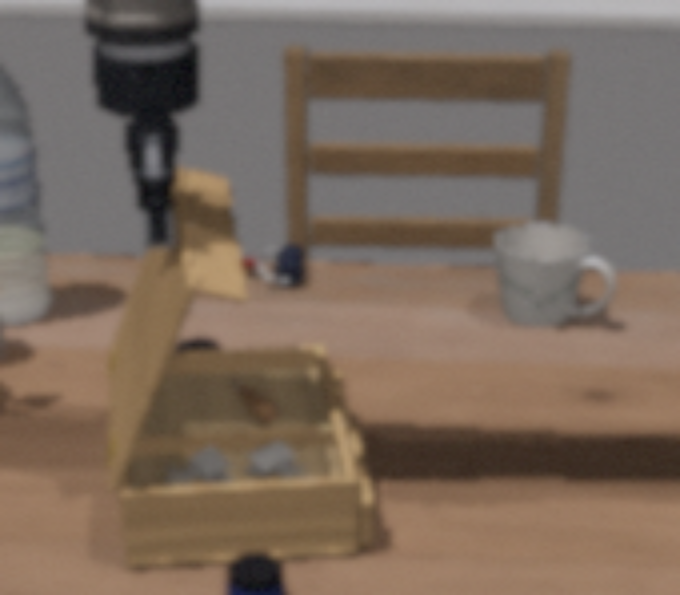

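Emit:
play_rows(plan=[[-1,-0.009,-0.0015,-0.003,0],[-1,-0.017,-0.003,-0.0065,0],[-1,-0.028,-0.005,-0.012,0],[-1,-0.039,-0.007,-0.018,0],[-1,-0.049,-0.009,-0.025,0],[-1,-0.059,-0.011,-0.0325,0],[-1,-0.068,-0.0125,-0.041,0],[-1,-0.077,-0.0145,-0.05,0],[-1,-0.085,-0.016,-0.0595,0],[-1,-0.085,-0.016,-0.0595,0]])

```text
clock: 12.4
tcp_pos: [0.5851, 0.0026, 0.2087]
orientation: [-1.341, 1.119, 1.347]
contact_force: [0.4, -0.4, 0.1]
grip_width: 0.0
```

Run:
```python
from loc import *
p=rep("side");cv2.imwrite("pics/side7.png",cv2.resize(p["pixels"][90:260,190:360],None,fx=4,fy=3.5))
o=r.get_obs(); print({k:np.round(o[k],4) for k in("clock","tcp_pos","contact_force","moment")})
```

```text
side walls [[-0.087, -0.065, 0.08], [0.087, 0.122, 0.09]]
-1 [-0.101, -0.099, -0.094, -0.098, -0.099, -0.1]
1 [-0.1, -0.099, -0.099, -0.102, -0.1]
{'clock': np.float64(12.45), 'tcp_pos': array([0.5863, 0.0028, 0.2095]), 'contact_force': array([ 0.1462,  1.2049, -0.5514]), 'moment': array([-0.0059, -0.0237,  0.0399])}
```

View pics/side7.png

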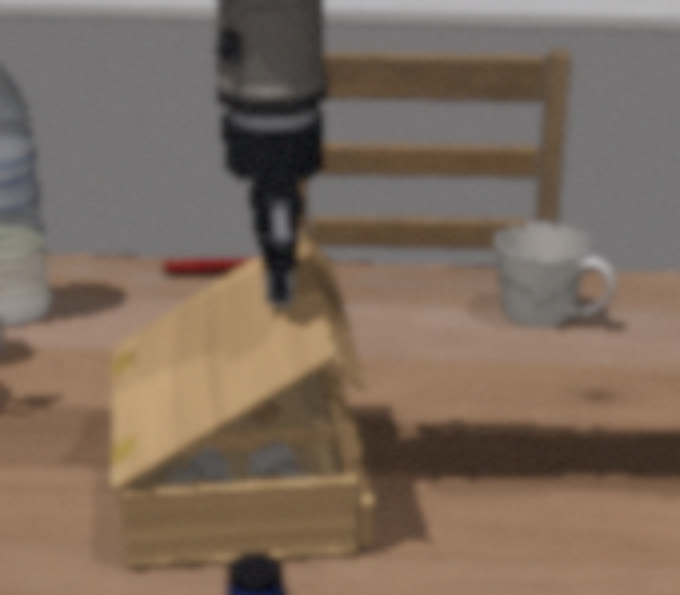

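Emit:
play_rows(plan=[[-1,-0.0075,-0.0013,-0.01,0],[-1,-0.014,-0.0027,-0.0205,0],[-1,-0.02,-0.0037,-0.032,0],[-1,-0.025,-0.0047,-0.043,0],[-1,-0.0295,-0.0055,-0.055,0],[-1,-0.033,-0.006,-0.067,0],[-1,-0.036,-0.0065,-0.0795,0],[-1,-0.0375,-0.007,-0.09,0],[-1,-0.0375,-0.007,-0.096,0],[-1,-0.0375,-0.007,-0.096,0]])

```text
clock: 13.45
tcp_pos: [0.5496, -0.0041, 0.1133]
orientation: [-1.343, 1.118, 1.345]
contact_force: [-0.0, 0.2, 0.1]
grip_width: 0.0
```

Run:
```python
from loc import *
p=rep("side");cv2.imwrite("pics/side8.png",cv2.resize(p["pixels"][90:260,190:360],None,fx=4,fy=3.5))
o=r.get_obs(); print({k:np.round(o[k],4) for k in("clock","tcp_pos","contact_force","moment")})
```

```text
side walls [[-0.11, -0.073, 0.08], [0.096, 0.121, 0.092]]
-1 []
1 [-0.099, -0.099, -0.101, -0.1]
{'clock': np.float64(13.5), 'tcp_pos': array([ 0.5501, -0.0041,  0.1139]), 'contact_force': array([ 0.2346, -0.0758,  0.1258]), 'moment': array([-0.0244, -0.02  , -0.0348])}
```

View pics/side8.png

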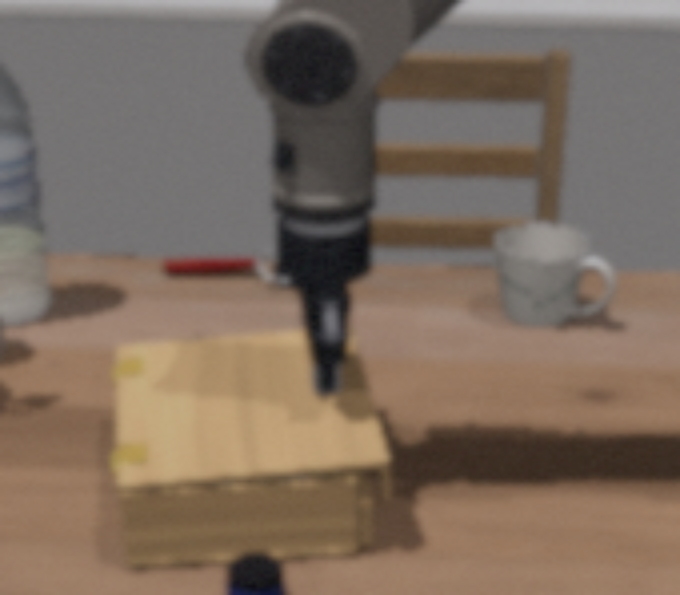

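Nearly shut; now pressing it down the rest of the way.

Emit:
play_rows(plan=[[-1,0,0,-0.003,0],[-1,0,0,-0.006,0],[-1,0,0,-0.008,0],[-1,0,0,-0.009,0],[-1,0,0,-0.009,0]])

```text
clock: 14.0
tcp_pos: [0.55, -0.0041, 0.1052]
orientation: [-1.343, 1.116, 1.344]
contact_force: [-0.2, 0.4, -0.4]
grip_width: 0.0002
```

Emit:
play_rows(plan=[[-1,0,0,-0.001,0],[-1,0,0,-0.002,0],[-1,0,0,-0.002,0]])

```text
clock: 14.3
tcp_pos: [0.55, -0.0041, 0.104]
orientation: [-1.343, 1.116, 1.344]
contact_force: [-3.4, -0.3, 8.8]
grip_width: -0.0003
```

Emit:
play_rows(plan=[[-1,0,0,-0.001,0],[-1,0,0,-0.001,0],[-1,0,0,-0.001,0],[-1,0,0,-0.001,0]])

```text
clock: 14.7
tcp_pos: [0.5501, -0.0041, 0.1039]
orientation: [-1.343, 1.116, 1.344]
contact_force: [-5.5, 0.8, 17.1]
grip_width: 0.0004
```

Emit:
play_rows(plan=[[-1,0,0,0.01,0],[-1,0,0,0.04,0],[-1,0,0,0.08,0],[-1,-0.03,0,0.12,0],[-1,-0.08,0,0.15,0],[-1,-0.1,0,0.16,0],[-1,-0.1,0,0.16,0],[-1,-0.1,0,0.16,0]])

```text
clock: 15.5
tcp_pos: [0.4502, -0.0039, 0.2629]
orientation: [-1.344, 1.114, 1.343]
contact_force: [0.0, -0.9, -0.2]
grip_width: -0.0003
```

Run:
```python
from loc import *
for n in("top","side"):
    p=rep(n);cv2.imwrite(f"pics/{n}9.png",cv2.resize(p["pixels"][90:290,190:390],None,fx=4,fy=3))
    l=local(cloud(p)); k=l[(abs(l[:,0])<.11)&(abs(l[:,1])<.11)&(l[:,2]>.08)&(l[:,2]<.12)]
    A=np.c_[k[:,:2],np.ones(len(k))]; q=np.linalg.lstsq(A,k[:,2],rcond=None)[0]; print("lid z=",q.round(4),len(k))
    k=l[(abs(l[:,2]-.096)<.006)&(abs(l[:,0])<.15)&(abs(l[:,1])<.15)];print("lid ext",np.percentile(k,[1,99],axis=0).round(3).tolist())
    W=cloud(p)
    for b in ["pot_left","pot_right","mug","tape","roller"]:
        for t in r.pinpoint(p,b)[:1]: print(b,np.round(t["conf"],2),np.round(onz(p,t["position"][0]*560,t["position"][1]*420,0),3))
o=r.get_obs(); print({k:np.round(o[k],4) for k in("clock","tcp_pos","contact_force","qvel")})
```

```text
top walls [[-0.112, -0.12, 0.085], [0.093, 0.117, 0.092]]
-1 [-0.115, -0.116]
1 [-0.117]
lid z= [-0.0014  0.001   0.0955] 2320
lid ext [[-0.113, -0.12, 0.09], [0.087, 0.117, 0.101]]
pot_left 0.64 [0.581 0.194 0.   ]
pot_right 0.46 [ 0.677 -0.165  0.   ]
mug 0.59 [ 0.345 -0.358  0.   ]
roller 0.87 [ 0.685 -0.428  0.   ]
side walls [[-0.11, -0.074, 0.08], [0.096, 0.122, 0.092]]
-1 []
1 [-0.107, -0.108, -0.1]
lid z= [-0.0015  0.0003  0.0969] 2305
lid ext [[-0.11, -0.117, 0.092], [0.092, 0.119, 0.1]]
pot_left 0.75 [ 0.58   0.187 -0.   ]
mug 0.76 [ 0.367 -0.349  0.   ]
tape 0.76 [0.419 0.385 0.   ]
roller 0.48 [ 0.678 -0.434  0.   ]
{'clock': np.float64(16.1), 'tcp_pos': array([ 0.4501, -0.0042,  0.2621]), 'contact_force': array([0.4155, 0.8809, 0.3753]), 'qvel': array([-0.0014, -0.0049, -0.0006,  0.0022,  0.0006, -0.0002,  0.0005])}
```

View pics/side9.png

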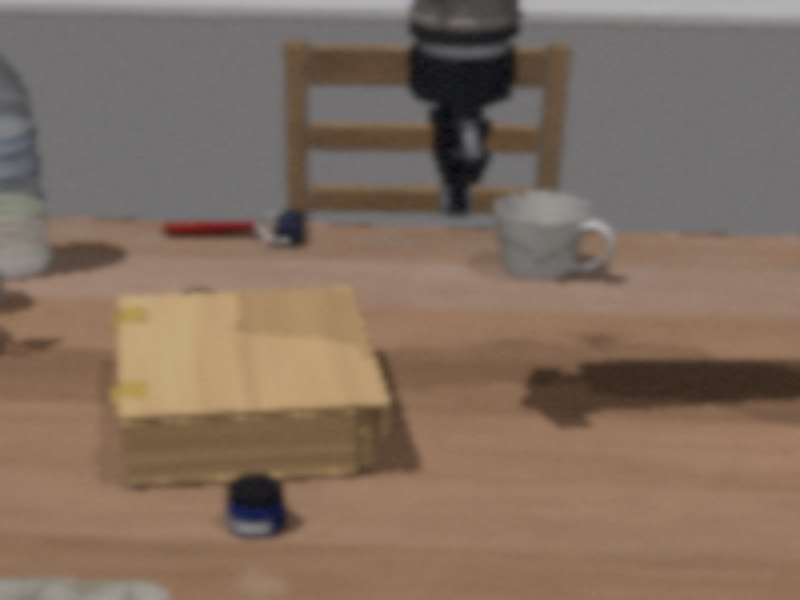

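View pics/top9.png

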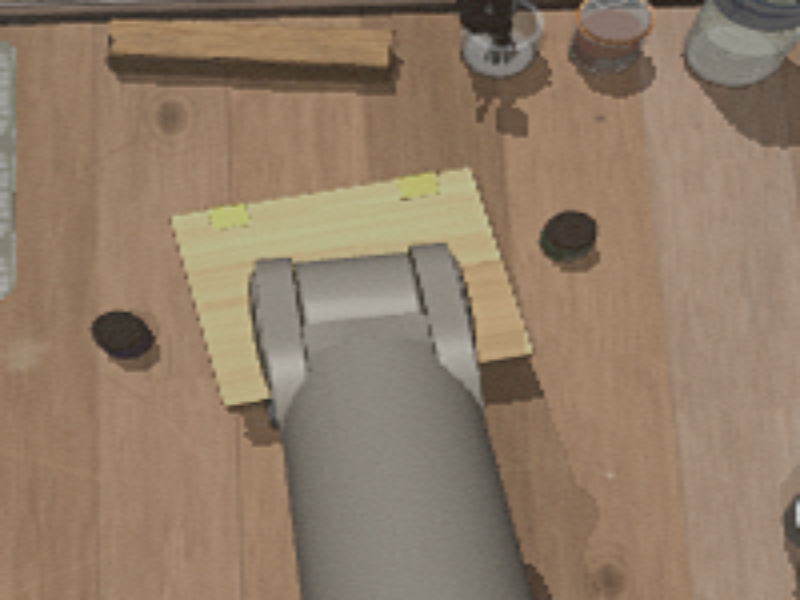

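The lid is flat to within 0.002 rad with its top at 96 mm, the case has not moved, and the pots are where they were.

```bash
python3 -c "
from bench import r
print(r.hand_in())"
```

```text
the job is handed in; nothing more can be done
None
```

The case is closed and handed in at about 16 s on the clock. I pushed both drawers home together with the open fingertips. Then, with the gripper shut, I pushed the lid over from behind and pressed it flat with about 17 N.

**Drawers:** Before the lid came down, both fronts stood 12–14 mm proud of the case front, which matches home for the 14 mm thick fronts. They stopped at about 7 N. The two cameras differed by about 5 mm on absolute x, and their readings of the case wall by about 4 mm. I therefore judged the drawers by the front-to-wall difference. With the lid shut, the lip hides the fronts, so I could not measure them again.

**Lid and case:** The lid's top is at 96 mm, flat to within 0.002 rad. The case shows no measurable shift.

**Other things:**
- Both pots, the roller and the tape agree with their first readings to within about 10 mm.
- The mug agrees in the top view. The side view's network point for it moved about 19 mm, which I take as network scatter because the arm never came near it.
- The tape was found again only in the side view, and the right pot only in the top view.

The arm is clear and touching nothing, with contact force at noise level.

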